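Shut and bolt the dust box cover

TASK

Push the dust box's sliding cover fully shut with a fingertip. Then press the yellow spring catch down with one finger and, keeping it held down all the way, push the red bolt tab with the other finger until the bolt is fully home in the cover's keeper; finally let go so that the catch springs back up and locks the bolt. Push gently with the fingers only: do not grip, force or lift anything, and leave the paste jar, the bowl and the brush pot where they stand.

Things in the scene. Friction and masses are not known exactly. Their poses are not given: they have to be found in the camera images.
- case: White and blue dust box fixed to the bench, 260 mm (its x) by 300 mm (its y), flat top deck 110 mm above its origin. Origin: centre of its underside, on the bench. Its +x (away from the robot, up to 20 degrees of yaw) is the direction in which the cover shuts, its +y the direction in which the bolt is pushed home. On the deck, cover at the +y half, lock at the -y half.
- cover (a joint): How far the clear, blue-edged sliding cover stands open, in m: 0 fully shut (end stop), up to 0.09; starts 0.04 to 0.08 open. It slides along the case's x and shuts towards +x; stays where it is left, about 3 N to move. Plate 130 by 132 mm, its top 7 mm above the deck; it carries a low steel keeper (bridge, opening 20 mm wide) on its edge next to the lock, which lines up with the bolt only when the cover is shut; left open by more than about 3 mm, it blocks the bolt.
- cover_tab (a point): Middle of the top edge of the cover's upright blue push tab: 50 mm wide along the case's y, 8 mm thick along x, standing 28 mm above the cover plate (its top 35 mm above the deck). Push its -x face towards +x. Moves with the cover; with the cover shut it lies at case x -5, y +70 mm.
- bolt (a joint): How far the bolt has been pushed towards the case's +y, in m: 0 drawn (start), 0.044 fully home at its end stop. About 2.5 N to move. Steel bar with three side dogs 14 mm apart; while the catch is up its tooth stops the dogs, at the start and again near 12 to 15 and 26 to 29 mm. From about 40 mm on, the released catch springs up behind the last dog and locks it.
- bolt_tab (a point): Middle of the top edge of the bolt's upright red tab: 28 mm wide along the case's x, 8 mm thick along y, its top 55 mm above the deck; the bolt bar below it reaches 17 mm, the straps and dogs no more than 21 mm above the deck. Push its -y face towards +y. Moves with the bolt; drawn it lies at case x +35, y -85 mm.
- catch (a joint): How far the yellow catch is pressed down, in m: 0 up (start), 0.010 at its lower stop. Sprung: about 4 N to start, 10.5 N at the stop. Pressed 0.006 or more, it frees the bolt.
- catch_top (a point): Middle of the top face of the yellow spring catch: a flat pad 28 mm wide along the case's x and 105 mm long along y, parallel to the bolt, 65 mm from the tab's middle towards the case's -x, its top 36 mm above the deck when up. It moves straight down only, and is long enough for a finger to stay on it, sliding along, while the other finger pushes the red tab. At case x -30, y -77.5 mm.
- paste_jar: Bystander: small white jar with green lid, 38 mm across, 36 mm tall, loose on the deck beyond the bolt (+x side). Origin: centre of its underside.
- bowl: Bystander: blue bowl, 90 mm across, 45 mm tall, loose on the bench beside the dust box (left or right). Origin: centre of its underside.
- brush_pot: Bystander: black square pot, 55 mm wide and 85 mm tall, with brushes up to 176 mm high, loose on the bench on the other side of the dust box. Origin: centre of its underside.

How it is judged:
On the way, in this order (a step that is already met when the one before it is completed fails the run):
1. the cover is pushed fully shut, the bolt still drawn (value of joint cover below 0.004 m and value of joint bolt below 0.005 m), for 0.1 s.
2. the catch is pressed down, the bolt still drawn (value of joint catch above 0.005 m and value of joint bolt below 0.008 m).
3. the bolt comes home with the catch still held down (value of joint bolt above 0.038 m and value of joint catch above 0.004 m and value of joint cover below 0.005 m).
At the end, for the whole second after the job is handed in: Cover shut within 5 mm, bolt pushed at least 38 mm (of 44) into the keeper, catch sprung back up (within 3 mm of its top), and jar, bowl and brush pot upright within 20 mm of where they stood (value of joint cover below 0.005 m and value of joint bolt above 0.038 m and value of joint catch below 0.003 m and distance of each of paste_jar, bowl, brush_pot from where it was at the start of the episode below 0.02 m and angle between each of paste_jar, bowl, brush_pot's own z axis and vertical below 0.2 rad); the robot touches nothing.
It fails at once if the cover or the bolt is gripped or forced (over 40 N from the fingers) (contact force between the fingers and cover above 40 N or contact force between the fingers and bolt above 40 N).
It fails at once if the catch is forced (over 40 N from the fingers) (contact force between the fingers and catch above 40 N).
It fails at once if the catch comes up (pressed less than 3 mm) while the bolt is on its way (4 to 36 mm) (value of joint bolt between 0.004 and 0.036 m and value of joint catch below 0.003 m).
It fails at once if the jar, the bowl or the brush pot is shifted by more than 20 mm or tipped (distance of any of paste_jar, bowl, brush_pot from where it was at the start of the episode above 0.02 m or angle between any of paste_jar, bowl, brush_pot's own z axis and vertical above 0.3 rad).
It also fails if it takes over 54 s, if anything falls off the work surface, if the arm or the gripper's body presses on something with over 40 N, if the wrist force passes 120 N, or if a joint passes its speed limit or range.

ROBOT

A 7-joint arm with a two-finger parallel gripper is mounted at the origin on the work surface. World frame = base frame: x ahead of the robot, y to its left, z up, the work surface at z = 0. Lengths are in m, angles in rad, forces in N, time in s.
With the tool pointing down it reaches from about 0.4 to 0.85 m from the base axis. Payload 4.5 kg.
Tool frame: the origin (TCP) lies at the centre of the arm's flange, where the gripper is bolted on; the fingertips stand nose_length ahead of it and the grasp point (between the pads) lies 147 mm ahead of it (nose_length is the distance from the TCP to the fingertips, in m); z points along the fingers, y is the line along which they close (so a half turn about z gives the same grasp; the last joint's range is limited). The gripper opens to 88 mm and grips with 3 to 60 N. Pads are 18 mm wide; open, the fingers measure 123 mm over their backs; the gripper's body (75 mm by 187 mm) begins 45 mm behind the grasp point.
Start: joints at [1.276, 0.689, -0.195, 1.565, 0.157, 0.902, -0.215], TCP at [0.202, -0.592, 0.405] pointing down, gripper open.
Joint ranges: [-3.01, 3.01], [-0.46, 2.08], [-1.47, 1.51], [0.13, 2.56], [-1, 4.14], [0.04, 2.09], [-2.66, 2.66]. Speed limits (rad/s): [2.57, 2.57, 3.14, 3.14, 3.14, 3.14, 3.14].

INTERFACE

Orientations are given as a unit quaternion [x, y, z, w].
In Python, from plant import * gives the robot as it stands.
- The arm moves only by the tool play_rows, never from a script. Its argument "rows" is a list that holds one entry, the list of rows, each a list of 6 numbers: the shift along the tool's x, y, z normalised to -1 to 1, where 1 is 0.5 m, then the turn, a rotation vector about the tool's x, y, z normalised to -1 to 1, where 1 is 0.5 rad. A call has 1 to 20 rows; each row is the pose to reach, as a shift and turn from the pose commanded when the call began, along the tool's axes at that moment; what a row does not reach only later rows make up. A row lasts 1/12 s, in which the tool goes at most 41.7 mm and 7.16 degrees, less where a joint would pass 70% of its speed; a pose out of reach is approached as far as the arm can. A call with a number of a shift or a turn outside -1 to 1 is refused whole. A call with a gripper value outside its range is refused whole. "claw" is the closure, from 0 (fully open) to 1 (shut), set as the call begins (left out, the last holds). The fingers move at their own pace and stop on an object; "squeeze" is the grip in N (left out, the last holds). Time passes only in rows, so rows that repeat a pose let the fingers close. It gives the time, the measured TCP pose, the force, the opening and the grip force at its end, in the units of the state.
- get_state(): the state, without advancing time (a new reading comes with each control period).
- snapshot(name): name is "side" or "top" or "wrist"; returns a dict with "pixels" (400x640x3 uint8, blue, green, red), "camera_matrix" (3x3 intrinsics, pixels), "world_to_cam" (4x4, takes a point from world to camera coordinates); the wrist camera has in their place "mount" (4x4, takes a point from camera to tool coordinates, whose origin is the TCP and whose axes are the flange's). Camera axes: x right, y down, z forward; pixel columns grow to the right and rows downward; lengths in m; the calibration is good to about 2 mm. A picture is of the moment at which its call begins: read the wrist's pose just before it. There is no depth.
- finish_job(): hands the job in; it is judged then, once.
The state is a dict: "clock": time; "q": joint angles; "qd": joint speeds; "joint_torque": joint torques, N m; "tool_pos": TCP position; "eef_rot": TCP orientation; "contact_force": force on the tool from outside, world axes, zero at the start; "moment": the same for the moment, N m; "opening": opening from 0.0 (shut) to 1.0 (fully open); "finger_force": force on a finger pad.
Only numpy, scipy, OpenCV 4.12 (cv2) and the standard library are available. Lean on these libraries where they do the work, as an engineer would, in place of code of your own. Each camera call takes 0.05 s, during which the arm holds its last target. There are 200 camera calls.

## Working session

There is one attempt and no reset: what is moved stays moved. The work goes in short steps, Python scripts to look and compute and a tool call to move; the robot and the scene stay as the last step left them, time stands still between calls to the robot, and variables do not carry over. Pictures are saved under pics/ and viewed, at most 10 in all, crops included, and the job is handed in when it is done.

Besides the shell and the picture viewer there is one more tool, called after "Emit:" in YAML: its name, and indented under it one key for each argument. play_rows: Moves the arm, as the interface text tells. Its arguments: {"type":"object","properties":{"rows":{"type":"array"},"claw":{"type":"number"},"squeeze":{"type":"number"}},"required":["rows"]}

```bash
ls; mkdir -p pics
python3 - <<'E'
from plant import *
import cv2,json,numpy as np
s=get_state();print(s)
for n in("top","side"):
    d=snapshot(n);cv2.imwrite(f"pics/{n}0.png",d["pixels"]);np.savez(f"{n}0.npz",**d)
    print(n,d["camera_matrix"],d["world_to_cam"])
E
```

```text
pics
{'clock': 0.0, 'q': array([ 1.27578407,  0.69000501, -0.19451887,  1.56636136,  0.15730413,
        0.90249473, -0.21512703]), 'qd': array([ 1.60010657e-03, -2.81484901e-05,  4.81554354e-04, -1.02640748e-03,
        2.05290091e-03, -1.83425354e-03,  1.40546886e-04]), 'joint_torque': array([-5.83352767e-05, -5.27571809e+01, -1.26694478e+00, -1.53430688e+01,
       -5.25921502e-02,  6.50588656e-03,  1.65453298e-04]), 'tool_pos': array([ 0.20169173, -0.59120865,  0.40389213]), 'eef_rot': array([ 9.86509904e-01,  1.63698902e-01, -2.19428723e-04, -9.11801415e-04]), 'contact_force': array([-0.8518587 ,  0.26319821,  0.02576722]), 'moment': array([-0.0263778 ,  0.03397398, -0.0577247 ]), 'finger_force': 0.0, 'opening': 0.9996702125721428}
top [[492.87985457   0.         323.69048729]
 [  0.         492.87985457 197.35066829]
 [  0.           0.           1.        ]] [[-0.02422618 -0.99959843 -0.01469963  0.06718124]
 [-0.99173742  0.02588336 -0.1256461   0.63131536]
 [ 0.12597612  0.01153425 -0.99196622  1.17434208]
 [ 0.          0.          0.          1.        ]]
side [[415.73763645   0.         314.71976026]
 [  0.         415.73763645 194.50747022]
 [  0.           0.           1.        ]] [[ 0.85624153 -0.51654487 -0.0056425  -0.50989981]
 [-0.40282602 -0.66081978 -0.63328384  0.36864336]
 [ 0.32339085  0.54451687 -0.77389905  0.89268259]
 [ 0.          0.          0.          1.        ]]
```

View pics/top0.png

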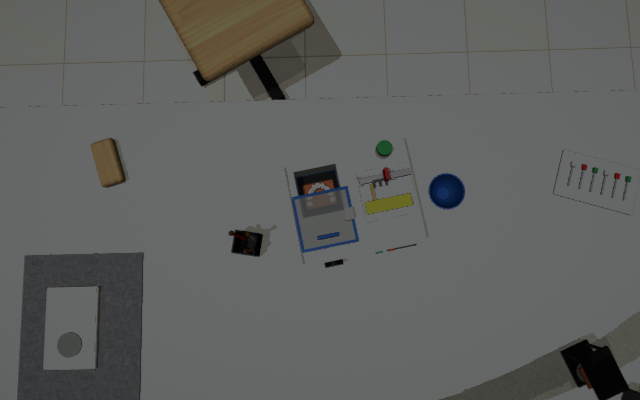

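View pics/side0.png

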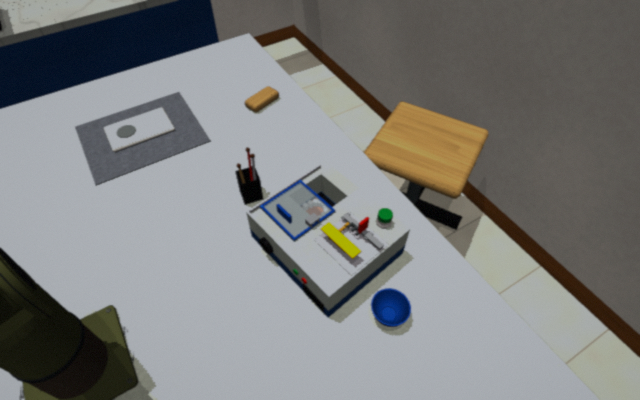

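Top view shows the yellow catch at about (388,203), the red tab at (387,173), the blue tab at (328,236), the jar at (384,148), the bowl at (447,191) and the pot at (247,243). The side view agrees, with the pot on the case's +y side and the bowl on its -y side.

```bash
cat > h.py <<'E'
from plant import *
import cv2,numpy as np
from scipy.spatial.transform import Rotation as R
def ray(K,W,uv,z):
    W=np.array(W);r=W[:3,:3].T@np.linalg.inv(K)@np.array([uv[0],uv[1],1.]);c=-W[:3,:3].T@W[:3,3]
    return c+r*(z-c[2])/r[2]
def blobs(px,lo,hi,box,n=3):
    m=cv2.inRange(cv2.cvtColor(px,cv2.COLOR_BGR2HSV),np.array(lo),np.array(hi));k=np.zeros_like(m);a,b,c,d=box;k[b:d,a:c]=255
    cs=cv2.findContours(m&k,cv2.RETR_EXTERNAL,cv2.CHAIN_APPROX_NONE)[0]
    return sorted(cs,key=cv2.contourArea,reverse=True)[:n]
E
python3 - <<'E'
from h import *
import plant
print([n for n in dir(plant) if n[0]!='_'], getattr(plant,'nose_length',None))
boxes={"top":(280,130,430,260),"side":(245,175,400,290)}
for n in boxes:
    d=np.load(n+"0.npz");K,W,px=d["camera_matrix"],d["world_to_cam"],d["pixels"]
    for nm,lo,hi,z in(("yellow",(22,120,80),(35,255,255),.146),("red",(0,140,60),(6,255,255),.165),("blue",(100,130,40),(125,255,255),.145)):
        for c in blobs(px,lo,hi,boxes[n]):
            rc=cv2.minAreaRect(c);bp=np.array([ray(K,W,p,z)[:2] for p in cv2.boxPoints(rc)])
            print(n,nm,cv2.contourArea(c),np.round(rc[0],1),ray(K,W,rc[0],z).round(4),bp.round(3).tolist())
E
```

```text
['Unreachable', 'finish_job', 'get_state', 'nose_length', 'snapshot'] 0.166
top yellow 523.5 [386.9 195.1] [ 0.6207 -0.092   0.146 ] [[0.644, -0.035], [0.662, -0.139], [0.598, -0.148], [0.58, -0.046]]
top red 27.5 [386.3 173.3] [ 0.6671 -0.0904  0.165 ] [[0.679, -0.084], [0.681, -0.092], [0.655, -0.097], [0.654, -0.089]]
top red 1.0 [390.9 249.2] [ 0.4995 -0.0936  0.165 ] [[0.499, -0.089], [0.502, -0.098], [0.5, -0.098], [0.497, -0.09]]
top red 0.0 [321. 190.] [0.6335 0.0554 0.165 ] [[0.634, 0.055], [0.634, 0.055], [0.634, 0.055], [0.634, 0.055]]
top blue 235.5 [324.1 218.4] [0.5721 0.0503 0.145 ] [[0.624, 0.126], [0.648, -0.001], [0.521, -0.024], [0.497, 0.101]]
top blue 45.0 [328.1 235.4] [0.5339 0.0424 0.145 ] [[0.533, 0.066], [0.541, 0.02], [0.534, 0.019], [0.526, 0.065]]
top blue 0.0 [429.  190.5] [ 0.6288 -0.1869  0.145 ] [[0.621, -0.187], [0.621, -0.187], [0.637, -0.187], [0.637, -0.187]]
side yellow 484.0 [340. 240.] [ 0.601  -0.1007  0.146 ] [[0.579, -0.053], [0.609, -0.042], [0.623, -0.147], [0.593, -0.155]]
side red 69.0 [362.6 224.4] [ 0.659  -0.1024  0.165 ] [[0.638, -0.112], [0.67, -0.081], [0.681, -0.093], [0.648, -0.123]]
side red 12.5 [304.  280.2] [ 0.4789 -0.1531  0.165 ] [[0.476, -0.147], [0.482, -0.146], [0.482, -0.159], [0.476, -0.16]]
side red 2.0 [251.2 176.9] [0.5089 0.1543 0.165 ] [[0.509, 0.162], [0.513, 0.161], [0.509, 0.147], [0.505, 0.148]]
side blue 300.0 [297.  208.1] [0.564  0.0267 0.145 ] [[0.491, 0.08], [0.643, 0.116], [0.636, -0.026], [0.496, -0.051]]
side blue 88.0 [283.5 212.5] [0.5307 0.0319 0.145 ] [[0.519, 0.058], [0.533, 0.064], [0.542, 0.007], [0.529, 0.001]]
side blue 8.5 [255.  236.5] [0.4445 0.0061 0.145 ] [[0.44, 0.015], [0.445, 0.017], [0.449, -0.003], [0.444, -0.005]]
```

Emit:
play_rows:
  rows:
    - [[0.95,-0.98,0,0,0,-1],[0.95,-0.98,0,0,0,-1],[0.95,-0.98,0,0,0,-1],[0.95,-0.98,0,0,0,-1],[0.95,-0.98,0,0,0,-1],[0.95,-0.98,0,0,0,-1],[0.95,-0.98,0,0,0,-1],[0.95,-0.98,0,0,0,-1],[0.95,-0.98,0,0,0,-1],[0.95,-0.98,0,0,0,-1],[0.95,-0.98,0,0,0,-1],[0.95,-0.98,0,0,0,-1],[0.95,-0.98,0,0,0,-1],[0.95,-0.98,0,0,0,-1],[0.95,-0.98,0,0,0,-1],[0.95,-0.98,0,0,0,-1],[0.95,-0.98,0,0,0,-1],[0.95,-0.98,0,0,0,-1],[0.95,-0.98,0,0,0,-1]]
  claw: 1
  squeeze: 5

```text
clock: 1.68
tool_pos: [0.493, 0.0262, 0.4043]
eef_rot: [0.915, 0.404, -0.001, -0.0]
contact_force: [-0.5, -0.0, -0.8]
opening: 0.007
finger_force: 0.0
```

Emit:
play_rows:
  rows:
    - [[0,0,0,0,0,-1],[0,0,0,0,0,-1],[0,0,0,0,0,-1],[0,0,0,0,0,-1],[0,0,0,0,0,-1]]

```text
clock: 2.1
tool_pos: [0.4924, 0.0231, 0.4044]
eef_rot: [0.787, 0.616, -0.001, 0.0]
contact_force: [-0.4, -0.5, -0.6]
opening: 0.007
finger_force: 0.0
```

Emit:
play_rows:
  rows:
    - [[0,0,0,0,0,-0.815],[0,0,0,0,0,-0.815],[0,0,0,0,0,-0.815],[0,0,0,0,0,-0.815],[0,0,0,0,0,-0.815],[0,0,0,0,0,-0.815]]

```text
clock: 2.6
tool_pos: [0.4928, 0.0243, 0.4045]
eef_rot: [0.648, 0.761, -0.001, -0.0]
contact_force: [0.1, -0.8, 0.1]
opening: 0.007
finger_force: 0.0
```

Run:
```python
from h import *
s=get_state();d=snapshot("wrist")
T=np.eye(4);T[:3,:3]=R.from_quat(s["eef_rot"]).as_matrix();T[:3,3]=s["tool_pos"]
W=np.linalg.inv(T@d["mount"]);np.savez("w1.npz",W=W,**d);cv2.imwrite("pics/w1.png",d["pixels"])
print(s["clock"],s["q"].round(3),s["tool_pos"],T[:3,:3].round(3),s["opening"],d["mount"].round(3),d["camera_matrix"])
```

```text
2.6 [ 0.205  0.56  -0.545  1.943  0.416  0.752 -0.421] [0.4927996  0.024263   0.40453065] [[-0.159  0.987 -0.001]
 [ 0.987  0.159 -0.001]
 [-0.001 -0.001 -1.   ]] 0.006842958753569419 [[-0.001 -0.955 -0.297  0.076]
 [ 1.    -0.    -0.001  0.   ]
 [ 0.001 -0.297  0.955  0.019]
 [ 0.     0.     0.     1.   ]] [[294.06331187   0.         321.13826062]
 [  0.         294.06331187 195.61916949]
 [  0.           0.           1.        ]]
```

View pics/w1.png

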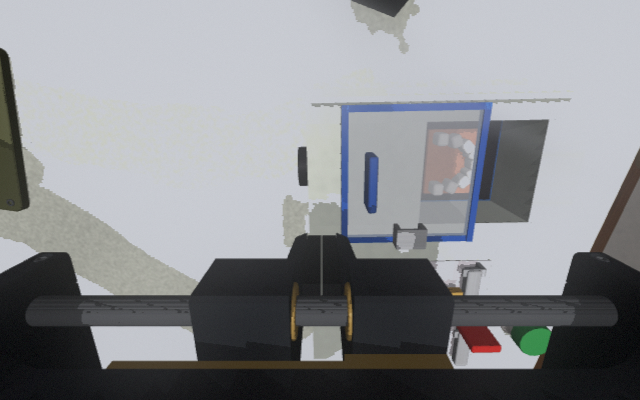

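The wrist view shows the blue tab at about (371,183), the cover frame from (342,105) to (490,240), and the red tab at (480,335). The catch is hidden behind the gripper.

Run:
```python
from h import *
d=np.load("w1.npz");K,W,px=d["camera_matrix"],d["W"],d["pixels"]
for nm,lo,hi,z,box in(("tab",(100,130,40),(125,255,255),.145,(355,140,390,225)),("cover",(100,130,40),(125,255,255),.117,(330,95,500,250)),("red",(0,140,60),(6,255,255),.165,(440,320,510,360))):
    c=blobs(px,lo,hi,box,1)[0];rc=cv2.minAreaRect(c)
    bp=np.array([ray(K,W,p,z)[:2] for p in cv2.boxPoints(rc)])
    print(nm,cv2.contourArea(c),np.round(rc[0],1),ray(K,W,rc[0],z).round(4),bp.round(4).tolist())
    e=bp-np.roll(bp,1,0);print(np.degrees(np.arctan2(e[:,1],e[:,0])).round(1),np.linalg.norm(e,axis=1).round(4))
d=np.load("top0.npz");K,W,px=d["camera_matrix"],d["world_to_cam"],d["pixels"]
c=blobs(px,(27,150,100),(33,255,255),(360,192,416,220),1)[0];rc=cv2.minAreaRect(c)
bp=np.array([ray(K,W,p,.146)[:2] for p in cv2.boxPoints(rc)]);print(rc,ray(K,W,rc[0],.146),bp.round(4).tolist())
```

```text
tab 312.5 [372.5 185.5] [0.5338 0.0415 0.145 ] [[0.5345, 0.0175], [0.5268, 0.0634], [0.533, 0.0642], [0.5412, 0.0183]]
[-173.4   99.6    6.7  -80. ] [0.0067 0.0466 0.0063 0.0466]
cover 691.5 [472.5 193.4] [0.6356 0.0423 0.117 ] [[0.6053, -0.0118], [0.6263, 0.1016], [0.6631, 0.0913], [0.6463, -0.0257]]
[161.3  79.5 -15.6 -98.2] [0.0433 0.1154 0.0382 0.1182]
red 609.5 [479.5 339.5] [ 0.658  -0.0824  0.165 ] [[0.6352, -0.0719], [0.672, -0.0659], [0.6816, -0.0933], [0.6436, -0.0995]]
[ 107.1    9.2  -70.6 -170.8] [0.0289 0.0373 0.029  0.0385]
((388.5234375, 203.02964782714844), (11.34591293334961, 45.31611633300781), 78.31063079833984) [ 0.60277145 -0.09487174  0.146     ] [[0.6063, -0.0427], [0.6245, -0.1429], [0.5992, -0.1469], [0.5812, -0.047]]
```

Emit:
play_rows:
  rows:
    - [[0.02,0,0.1,0,0,-0.03],[0.02,0,0.2,0,0,-0.03],[0.02,0,0.227,0,0,-0.03],[0.02,0,0.227,0,0,-0.03],[0.02,0,0.227,0,0,-0.03],[0.02,0.02,0.227,0,0,-0.03],[0.02,0.03,0.227,0,0,-0.03],[0.02,0.04,0.227,0,0,-0.03],[0.02,0.045,0.227,0,0,-0.03],[0.02,0.05,0.227,0,0,-0.03],[0.02,0.06,0.227,0,0,-0.03],[0.02,0.06,0.227,0,0,-0.03]]

```text
clock: 3.65
tool_pos: [0.5214, 0.0402, 0.2915]
eef_rot: [0.641, 0.768, -0.0, 0.0]
contact_force: [-2.2, -0.8, 1.2]
opening: 0.005
finger_force: 1.1
```

Emit:
play_rows:
  rows:
    - [[0,0.01,0,0,0,0],[0,0.02,0,0,0,0],[0,0.03,0,0,0,0],[0,0.04,0,0,0,0],[0,0.05,0,0,0,0],[0,0.06,0,0,0,0],[0,0.07,0,0,0,0],[0,0.08,0,0,0,0],[0,0.09,0,0,0,0],[0,0.098,0,0,0,0],[0,0.1,0,0,0,0],[0,0.1,0,0,0,0]]

```text
clock: 4.65
tool_pos: [0.5709, 0.0496, 0.2911]
eef_rot: [0.641, 0.768, 0.001, 0.0]
contact_force: [-0.7, -1.2, 0.3]
opening: 0.009
finger_force: 0.4
```

Emit:
play_rows:
  rows:
    - [[0,0.004,0,0,0,0],[0,0.008,0,0,0,0],[0,0.01,0,0,0,0],[0,0.01,0,0,0,0]]

```text
clock: 4.98
tool_pos: [0.5753, 0.0505, 0.2912]
eef_rot: [0.64, 0.768, 0.0, -0.0]
contact_force: [-2.0, -1.8, 0.1]
opening: 0.005
finger_force: 1.2
```

Emit:
play_rows:
  rows:
    - [[0,0.002,0,0,0,0],[0,0.004,0,0,0,0],[0,0.006,0,0,0,0],[0,0.006,0,0,0,0]]

```text
clock: 5.32
tool_pos: [0.5783, 0.051, 0.2911]
eef_rot: [0.64, 0.768, 0.0, -0.0]
contact_force: [-2.4, -0.8, -0.1]
opening: 0.004
finger_force: 1.3
```

Emit:
play_rows:
  rows:
    - [[0,0.002,0,0,0,0],[0,0.004,0,0,0,0],[0,0.006,0,0,0,0],[0,0.006,0,0,0,0]]

```text
clock: 5.65
tool_pos: [0.5813, 0.0515, 0.2911]
eef_rot: [0.64, 0.768, 0.0, -0.0]
contact_force: [-2.4, -0.7, -0.2]
opening: 0.005
finger_force: 1.2
```

Still sliding; continue in small steps.

Emit:
play_rows:
  rows:
    - [[0,0.002,0,0,0,0],[0,0.004,0,0,0,0],[0,0.006,0,0,0,0],[0,0.006,0,0,0,0]]

```text
clock: 5.98
tool_pos: [0.5826, 0.0519, 0.2911]
eef_rot: [0.64, 0.768, -0.002, -0.001]
contact_force: [-7.6, -1.2, 3.6]
opening: 0.01
finger_force: 4.2
```

Emit:
play_rows:
  rows:
    - [[0,0.002,0,0,0,0],[0,0.004,0,0,0,0],[0,0.006,0,0,0,0],[0,0.006,0,0,0,0]]

```text
clock: 6.32
tool_pos: [0.5835, 0.0522, 0.291]
eef_rot: [0.64, 0.768, -0.005, -0.003]
contact_force: [-16.1, -1.2, 10.6]
opening: 0.0
finger_force: 7.8
```

Emit:
play_rows:
  rows:
    - [[0,-0.02,0,0,0,0],[0,-0.04,0,0,0,0],[0,-0.04,-0.08,0,0,0],[0,-0.04,-0.16,0,0,0],[0,-0.04,-0.226,0,0,0],[-0.5,0,-0.226,0,0,0],[-0.5,0,-0.226,0,0,0],[-0.5,0,-0.226,0,0,0],[-0.5,0,-0.226,0,0,0],[-0.5,0,-0.226,0,0,0],[-0.5,0,-0.226,0,0,0],[-0.5,0,-0.226,0,0,0],[-0.5,0,-0.226,0,0,0],[-0.5,0,-0.226,0,0,0],[-0.5,0,-0.226,0,0,0]]

```text
clock: 7.57
tool_pos: [0.6323, -0.1913, 0.4047]
eef_rot: [0.639, 0.769, 0.001, 0.0]
contact_force: [-0.5, -0.4, -0.3]
opening: 0.002
finger_force: 0.0
```

Emit:
play_rows:
  rows:
    - [[0,0,0,0,0,0],[0,0,0,0,0,0],[0,0,0,0,0,0],[0,0,0,0,0,0],[0,0,0,0,0,0],[0,0,0,0,0,0]]
  claw: 0.46

```text
clock: 8.07
tool_pos: [0.6319, -0.1933, 0.4043]
eef_rot: [0.64, 0.768, -0.0, 0.0]
contact_force: [0.2, 0.3, -0.5]
opening: 0.435
finger_force: 0.0
```

Run:
```python
from h import *
s=get_state();d=snapshot("wrist")
T=np.eye(4);T[:3,:3]=R.from_quat(s["eef_rot"]).as_matrix();T[:3,3]=s["tool_pos"]
W=np.linalg.inv(T@d["mount"]);np.savez("w2.npz",W=W,T=T,**d);cv2.imwrite("pics/w2.png",d["pixels"])
print(s["clock"],s["q"].round(3),s["tool_pos"],T[:3,:3].round(4),s["opening"])
K,px=d["camera_matrix"],d["pixels"]
for nm,lo,hi,z in(("tab",(100,130,40),(125,255,255),.145),("red",(0,140,60),(6,255,255),.165),("yel",(27,150,80),(33,255,255),.146)):
  for c in blobs(px,lo,hi,(250,0,640,245),2):
    rc=cv2.minAreaRect(c);bp=np.array([ray(K,W,p,z) for p in cv2.boxPoints(rc)])
    cc=ray(K,W,rc[0],z);print(nm,cv2.contourArea(c),np.round(rc[0],1),cc.round(4),"tool",(T[:3,:3].T@(cc-T[:3,3])).round(4),((bp-T[:3,3])@T[:3,:3])[:,:2].round(4).tolist())
```

```text
8.0667 [ 0.507  0.783 -0.555  1.436  0.443  1.049  0.042] [ 0.6319005  -0.19334419  0.40426959] [[-1.797e-01  9.837e-01  1.000e-04]
 [ 9.837e-01  1.797e-01 -2.000e-04]
 [-2.000e-04  0.000e+00 -1.000e+00]] 0.43507589497859117
tab 1925.0 [319.5 214. ] [ 0.6331 -0.2084  0.145 ] tool [-0.0149 -0.0015  0.2593] [[0.0121, -0.0306], [0.0121, 0.0277], [-0.0438, 0.0295], [-0.0438, -0.0327]]
tab 1.5 [332.3 242.1] [ 0.6492 -0.2329  0.145 ] tool [-0.042   0.01    0.2593] [[-0.0419, 0.0088], [-0.0409, 0.0106], [-0.0421, 0.0111], [-0.043, 0.0093]]
```

View pics/w2.png

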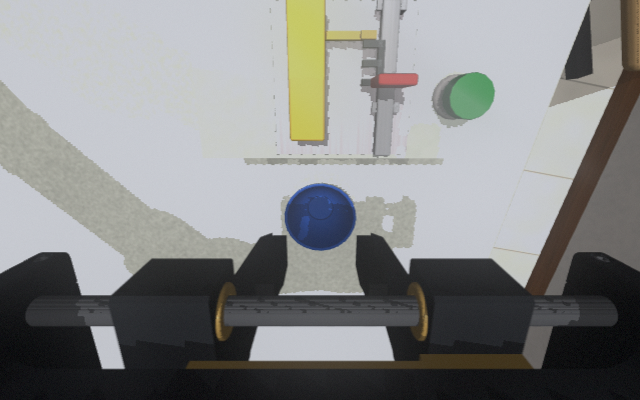

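The wrist view shows the catch running down columns 290–325 to row 140, the red tab at (397,79), the jar at (472,95), and the bowl directly below at (320,215).

Run:
```python
from h import *
d=np.load("w2.npz");K,W,px,T=d["camera_matrix"],d["W"],d["pixels"],d["T"]
print(get_state()["opening"],cv2.cvtColor(px,cv2.COLOR_BGR2HSV)[[79,100,76],[400,308,395]])
for nm,lo,hi,z,box in(("redtop",(0,130,60),(8,255,255),.165,(360,60,430,100)),("redtop",(174,130,60),(180,255,255),.165,(360,60,430,100)),("yel",(24,150,80),(34,255,255),.146,(270,0,335,160))):
  for c in blobs(px,lo,hi,box,1):
    P=c[:,0,:];bp=((np.array([ray(K,W,p,z) for p in P])-T[:3,3])@T[:3,:3])
    rc=cv2.minAreaRect(bp[:,:2].astype(np.float32)*1000)
    print(nm,cv2.boundingRect(c),rc,bp.min(0).round(4),bp.max(0).round(4))
    if nm=="yel": 
      for r in(5,60,110,132):
        u=P[P[:,1]==r,0];print(r,[((ray(K,W,(x,r),z)-T[:3,3])@T[:3,:3])[:2].round(4).tolist() for x in(u.min(),u.max())])
```

```text
0.48091072635775933 [[  0 108 189]
 [ 29 120 197]
 [  0 104 188]]
```

Run:
```python
from h import *
d=np.load("w2.npz");K,W,px,T=d["camera_matrix"],d["W"],d["pixels"],d["T"]
f=lambda p,z:((ray(K,W,p,z)-T[:3,3])@T[:3,:3])[:2]
px=px[:,:,:]
for nm,lo,hi,z,box in(("red",(0,70,60),(8,255,255),.165,(360,60,430,100)),("yel",(24,70,80),(34,255,255),.146,(270,0,327,160))):
    P=blobs(px,lo,hi,box,1)[0][:,0,:]
    print(nm,P.min(0),P.max(0))
    if nm=="red":
      for u in (390,400,410):
        v=P[P[:,0]==u,1];print(u,v.min(),v.max(),f((u,v.min()),z),f((u,v.max()),z))
      print(f((P[:,0].max(),80),z))
    else:
      for r in(5,60,110,132):
        u=P[P[:,1]==r,0];print(r,f((u.min(),r),z),f((u.max(),r),z))
      print("end",f((308,P[:,1].max()),z))
```

```text
red [378  74] [417  84]
390 74 84 [0.09653687 0.04787256] [0.09002762 0.0483204 ]
400 74 84 [0.09653158 0.05481967] [0.09002249 0.05533313]
410 74 83 [0.09652629 0.06176632] [0.09067378 0.062287  ]
[0.092632   0.06700231]
yel [286   0] [326 139]
5 [ 0.14373816 -0.02488952] [0.14371235 0.00206201]
60 [ 0.10800913 -0.02468957] [0.10798756 0.00214132]
110 [ 0.07222342 -0.02434722] [0.07220718 0.00065809]
132 [ 0.05535522 -0.02409002] [0.05534095 0.0006615 ]
end [ 0.04982548 -0.01059285]
```

Emit:
play_rows:
  rows:
    - [[0.07,0.042,0,0,0,0],[0.146,0.042,0,0,0,0],[0.146,0.042,0,0,0,0],[0.146,0.042,0.07,0,0,0],[0.146,0.042,0.14,0,0,0],[0.146,0.042,0.17,0,0,0],[0.146,0.042,0.17,0,0,0],[0.146,0.042,0.17,0,0,0]]
  claw: 0.46

```text
clock: 8.78
tool_pos: [0.6394, -0.1179, 0.3189]
eef_rot: [0.64, 0.768, -0.0, -0.001]
contact_force: [-0.1, 0.8, 0.2]
opening: 0.541
finger_force: 0.0
```

Run:
```python
from h import *
s=get_state();print(s["clock"],s["opening"],s["tool_pos"],s["contact_force"])
d=snapshot("side");cv2.imwrite("pics/s2.png",cv2.resize(d["pixels"][170:300,230:430],None,fx=4,fy=4))
```

```text
8.7833 0.540624188657978 [ 0.63940574 -0.11787876  0.31887618] [-0.05073449  0.75649222  0.22115813]
```

View pics/s2.png

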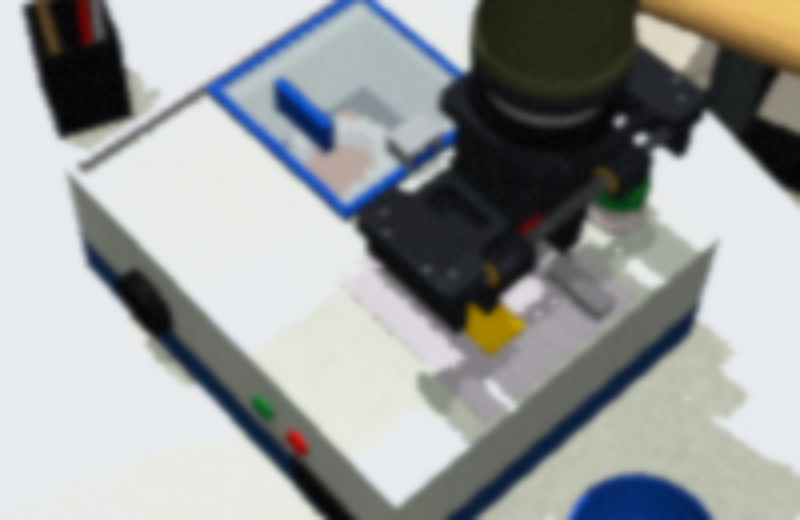

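The cover is shut and one finger stands over the catch at (490,320); the red tab shows beside the gripper at (530,222). Now press.

Emit:
play_rows:
  rows:
    - [[0,0,0.008,0,0,0],[0,0,0.014,0,0,0],[0,0,0.018,0,0,0],[0,0,0.022,0,0,0],[0,0,0.022,0,0,0]]

```text
clock: 9.25
tool_pos: [0.64, -0.118, 0.3091]
eef_rot: [0.641, 0.768, 0.001, 0.001]
contact_force: [0.6, 0.3, 4.9]
opening: 0.538
finger_force: 2.8
```

Emit:
play_rows:
  rows:
    - [[0,0,0.003,0,0,0],[0,0,0.006,0,0,0],[0,0,0.008,0,0,0],[0,0,0.008,0,0,0]]

```text
clock: 9.58
tool_pos: [0.64, -0.118, 0.3055]
eef_rot: [0.641, 0.768, 0.001, 0.001]
contact_force: [-0.1, -0.5, 7.7]
opening: 0.537
finger_force: 3.9
```

Emit:
play_rows:
  rows:
    - [[0,0,0.003,0,0,0],[0,0,0.005,0,0,0],[0,0,0.005,0,0,0],[0.006,0,0.005,0,0,0],[0.012,0,0.005,0,0,0],[0.016,0,0.005,0,0,0],[0.02,0,0.005,0,0,0],[0.02,0,0.005,0,0,0]]

```text
clock: 10.25
tool_pos: [0.6387, -0.1107, 0.3037]
eef_rot: [0.641, 0.767, -0.001, 0.003]
contact_force: [0.7, -5.6, 10.5]
opening: 0.536
finger_force: 4.5
```

Emit:
play_rows:
  rows:
    - [[0.005,0,0,0,0,0],[0.01,0,0,0,0,0],[0.015,0,0,0,0,0],[0.02,0,0,0,0,0],[0.025,0,0,0,0,0],[0.03,0,0,0,0,0],[0.03,0,0,0,0,0]]

```text
clock: 10.83
tool_pos: [0.6362, -0.0972, 0.3037]
eef_rot: [0.642, 0.767, -0.001, 0.004]
contact_force: [1.5, -8.1, 8.9]
opening: 0.54
finger_force: 5.4
```

Emit:
play_rows:
  rows:
    - [[0.005,0,0,0,0,0],[0.01,0,0,0,0,0],[0.015,0,0,0,0,0],[0.02,0,0,0,0,0],[0.025,0,0,0,0,0],[0.03,0,0,0,0,0],[0.036,0,0,0,0,0],[0.042,0,0,0,0,0],[0.042,0,0,0,0,0]]

```text
clock: 11.58
tool_pos: [0.6324, -0.0764, 0.3036]
eef_rot: [0.642, 0.767, -0.001, 0.004]
contact_force: [1.5, -7.1, 9.5]
opening: 0.542
finger_force: 5.4
```

Emit:
play_rows:
  rows:
    - [[0.004,0,0,0,0,0],[0.008,0,0,0,0,0],[0.012,0,0,0,0,0],[0.012,0,0,0,0,0]]

```text
clock: 11.92
tool_pos: [0.6314, -0.0708, 0.3037]
eef_rot: [0.642, 0.767, -0.001, 0.004]
contact_force: [1.2, -7.4, 9.4]
opening: 0.539
finger_force: 5.5
```

Emit:
play_rows:
  rows:
    - [[0.003,0,0,0,0,0],[0.006,0,0,0,0,0],[0.006,0,0,0,0,0]]

```text
clock: 12.17
tool_pos: [0.6309, -0.068, 0.3037]
eef_rot: [0.642, 0.767, -0.001, 0.004]
contact_force: [1.2, -7.7, 9.3]
opening: 0.539
finger_force: 5.6
```

Emit:
play_rows:
  rows:
    - [[0.002,0,0,0,0,0],[0.004,0,0,0,0,0],[0.004,0,0,0,0,0]]

```text
clock: 12.42
tool_pos: [0.6307, -0.0667, 0.3037]
eef_rot: [0.642, 0.767, -0.002, 0.005]
contact_force: [1.7, -9.0, 9.3]
opening: 0.539
finger_force: 6.6
```

Emit:
play_rows:
  rows:
    - [[0.002,0,0,0,0,0],[0.004,0,0,0,0,0],[0.004,0,0,0,0,0]]

```text
clock: 12.67
tool_pos: [0.6306, -0.0663, 0.3038]
eef_rot: [0.643, 0.766, -0.002, 0.006]
contact_force: [2.6, -12.1, 9.7]
opening: 0.541
finger_force: 7.6
```

Emit:
play_rows:
  rows:
    - [[0.002,0,0,0,0,0],[0.004,0,0,0,0,0],[0.004,0,0,0,0,0]]

```text
clock: 12.92
tool_pos: [0.6304, -0.0658, 0.3038]
eef_rot: [0.643, 0.765, -0.003, 0.007]
contact_force: [4.2, -15.1, 8.8]
opening: 0.541
finger_force: 9.0
```

Emit:
play_rows:
  rows:
    - [[-0.008,0,0,0,0,0],[-0.016,0,0,0,0,0],[-0.016,0,0,0,0,0],[-0.016,0,-0.01,0,0,0],[-0.016,0,-0.03,0,0,0],[-0.016,0,-0.06,0,0,0],[-0.016,0,-0.12,0,0,0],[-0.016,0,-0.2,0,0,0],[-0.25,-0.05,-0.2,0,0,0],[-0.25,-0.05,-0.2,0,0,0],[-0.25,-0.05,-0.2,0,0,0],[-0.25,-0.05,-0.2,0,0,0],[-0.25,-0.05,-0.2,0,0,0],[-0.25,-0.05,-0.2,0,0,0]]

```text
clock: 14.08
tool_pos: [0.6262, -0.1842, 0.4017]
eef_rot: [0.64, 0.768, 0.001, -0.001]
contact_force: [-0.3, 1.4, 0.7]
opening: 0.539
finger_force: 0.0
```

Run:
```python
from h import *
s=get_state();d=snapshot("wrist");print(s["contact_force"])
cv2.imwrite("pics/w3.png",d["pixels"])
T=np.eye(4);T[:3,:3]=R.from_quat(s["eef_rot"]).as_matrix();T[:3,3]=s["tool_pos"];np.savez("w3.npz",W=np.linalg.inv(T@d["mount"]),T=T,**d)
```

```text
[-0.33836461  1.44705412  0.7259183 ]
```

View pics/w3.png

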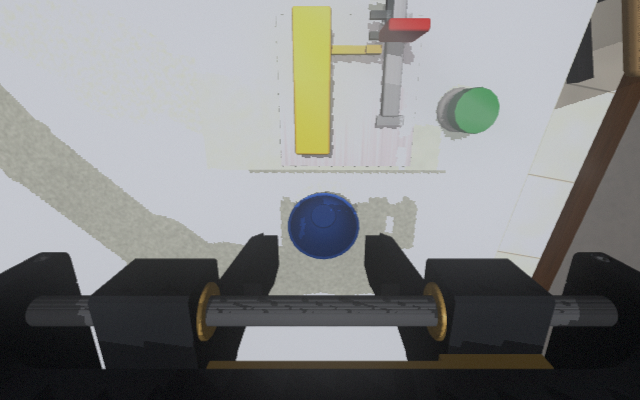

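The bolt tab has moved to (409,22), the catch's tooth at row 49 sits behind the last dog at row 35, and the jar and bowl are in place. A quick numeric check, then hand in.

Run:
```python
from h import *
d=np.load("w3.npz");K,W,px,T=d["camera_matrix"],d["W"],d["pixels"],d["T"]
r=ray(K,W,(409,21.5),.165);e=np.array([np.array(ray(K,W,(312,153),.146))])[0]
ey=T[:3,0];b=(r-e)@ey-.041;print("bolt",b)   # drawn: tab middle ~43-45 mm from catch end
P=blobs(px,(24,70,80),(34,255,255),(285,0,334,160),1)[0][:,0,:]
L=(ray(K,W,(312,P[:,1].min()),.146)-ray(K,W,(312,P[:,1].max()),.146))@ey;print("catch length if up",L)
if b>.036 and abs(L-.105)<.003: print(finish_job())
```

```text
bolt 0.04829823817847818
catch length if up 0.10352407691076101
the job is handed in; nothing more can be done
None
```

The cover is shut, the bolt was pushed to its end stop with the catch held down, the catch is back up and locking it, and the job is handed in; no verdict was returned.

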